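Change the culture gas over from the blue to the green bench tap

TASK

The gas bottle on the blue tap is spent: first shut the blue tap (pointer at its red mark), then open the green tap to half flow (pointer at its yellow mark). The locking wheels turn only while pressed down against their spring: press just firmly enough, turn until the pointer at the back of the rim stands at the mark, then let the wheel rise fully into its locking notch; never force a wheel against its lock or down on its seat. Leave the black vacuum tap and the other things on the bench alone.

Things in the scene. Friction and masses are not known exactly. Their poses are not given: they have to be found in the camera images.
- blue_grip (a point): centre of the blue locking wheel of an aluminium bench tap: upright axis, d 56 mm, 30 mm tall, fluted vertical sides free to grip; the point is on the axis half-way up, 126 mm above the bench when up. Its z axis points up, its x axis towards the wheel's pointer. Under the wheel is a fixed bonnet, d 52 mm, top 98 mm above the bench.
- blue_pointer (a point): lower tip of the blue wheel's white pointer, 42 mm from the axis. The pointer, 9 mm wide, sticks out 14 mm beyond the rim in the lowest 5 mm of the wheel, with a tooth that hangs 12 mm below the wheel; keep the fingers off it.
- blue_wheel (a joint): angle of the blue wheel, rad: 0 = shut (red mark, has a notch), 0.75 = half flow (yellow, has a notch), 1.45 = full flow (white, no notch); stops at -0.1 and 1.48. Grows anticlockwise seen from above. It rises into a notch within about 0.06 rad of its angle. Stiff, about 0.15 N m; stays where it is left. At the start it is locked at half flow.
- blue_press (a joint): how far the blue wheel is pressed down, m: 0 = fully up, locked in a notch. How deep it must go differs from tap to tap (4 to 10 mm): the spring gives way from 3 N, the lock is free at 6 to 10 N, and just below that the wheel meets its stiff rubber seat. A steady push of 12 to 18 N on the wheel suits every tap.
- blue_red (a point): red mark (shut), 6 mm wide, 49 mm from the axis, on the blue tap's black quadrant plate; the plate is at the rear, 55 mm out from the axis, top 86 mm above the bench
- blue_yellow (a point): yellow mark (half flow), 6 mm wide, 49 mm from the axis, on the blue tap's black quadrant plate; the plate is at the rear, 55 mm out from the axis, top 86 mm above the bench
- blue_hub: cross pin and foot of the blue wheel, hidden in the bonnet, moving with the wheel (origin on the axis at the wheel's underside). Inside, it touches only the lock's notches and the rubber seat; loading it with more than 16 N there, by turning a locked wheel or by pressing on hard on the seat, is forcing it
- green_grip (a point): centre of the green locking wheel of an aluminium bench tap: upright axis, d 56 mm, 30 mm tall, fluted vertical sides free to grip; the point is on the axis half-way up, 126 mm above the bench when up. Its z axis points up, its x axis towards the wheel's pointer. Under the wheel is a fixed bonnet, d 52 mm, top 98 mm above the bench.
- green_pointer (a point): lower tip of the green wheel's white pointer, 42 mm from the axis. The pointer, 9 mm wide, sticks out 14 mm beyond the rim in the lowest 5 mm of the wheel, with a tooth that hangs 12 mm below the wheel; keep the fingers off it.
- green_wheel (a joint): angle of the green wheel, rad: 0 = shut (red mark, has a notch), 0.75 = half flow (yellow, has a notch), 1.45 = full flow (white, no notch); stops at -0.1 and 1.48. Grows anticlockwise seen from above. It rises into a notch within about 0.06 rad of its angle. Stiff, about 0.15 N m; stays where it is left. At the start it is shut and locked.
- green_press (a joint): how far the green wheel is pressed down, m: 0 = fully up, locked in a notch. How deep it must go differs from tap to tap (4 to 10 mm): the spring gives way from 3 N, the lock is free at 6 to 10 N, and just below that the wheel meets its stiff rubber seat. A steady push of 12 to 18 N on the wheel suits every tap.
- green_red (a point): red mark (shut), 6 mm wide, 49 mm from the axis, on the green tap's black quadrant plate; the plate is at the rear, 55 mm out from the axis, top 86 mm above the bench
- green_yellow (a point): yellow mark (half flow), 6 mm wide, 49 mm from the axis, on the green tap's black quadrant plate; the plate is at the rear, 55 mm out from the axis, top 86 mm above the bench
- green_hub: cross pin and foot of the green wheel, hidden in the bonnet, moving with the wheel (origin on the axis at the wheel's underside). Inside, it touches only the lock's notches and the rubber seat; loading it with more than 16 N there, by turning a locked wheel or by pressing on hard on the seat, is forcing it
- black_grip (a point): wheel of the black vacuum tap, same size and build, on its axis half-way up: a bystander, shut, to be left alone
- black_pointer (a point): tip of the black wheel's white pointer
- flask_a: clear culture flask with a blue cap, lying flat, 165 x 85 x 36 mm; bystander (origin under its centre)
- flask_b: clear culture flask with an orange cap, lying flat, 165 x 85 x 36 mm; bystander (origin under its centre)
- media_bottle: clear bottle with a blue cap, d 86 mm, 170 mm tall; bystander (origin under its centre)
- tip_box: grey pipette tip box with a clear lid, 120 x 85 x 69 mm; bystander (origin under its centre)
- tube_rack: white rack of capped tubes, 105 x 200 mm, 110 mm tall; bystander (origin under its centre)
- timer: white bench timer, 65 x 70 x 20 mm; bystander (origin under its centre)
There are look-alikes about, which are no part of the job. Leave any orange, pink or purple look-alike of the part that bears green_grip alone.

How it is judged (in metres and radians):
On the way, in this order (a step that is already met when the one before it is completed fails the run):
1. the blue tap is shut: pointer at its red mark, wheel risen into its notch (value of joint blue_wheel between -0.12 and 0.12 rad and value of joint blue_press below 0.0015 m), for 0.2 s.
2. the green tap is at half flow: pointer at its yellow mark, wheel risen into its notch (value of joint green_wheel between 0.63 and 0.87 rad and value of joint green_press below 0.0015 m), for 0.2 s.
At the end, for the whole second after the job is handed in: Blue wheel at its red mark and green wheel at its yellow mark (each within 0.12 rad), both wheels fully up in their locking notch (within 1.5 mm) and let go (all of step 1 and all of step 2); the robot touches nothing.
It fails at once if the blue wheel is forced against its lock or seat (over 16 N) (contact force between blue_hub and anything else above 16 N).
It fails at once if the green wheel is forced against its lock or seat (over 16 N) (contact force between green_hub and anything else above 16 N).
It fails at once if the black tap's wheel is turned or pressed (pointer moved over 8 mm) (distance of black_pointer from where it was at the start of the episode above 0.008 m).
It fails at once if a thing standing or lying on the bench is moved more than 30 mm (distance of any of flask_a, flask_b, media_bottle, tip_box, tube_rack, timer from where it was at the start of the episode above 0.03 m).
It also fails if it takes over 56 s, if anything falls off the work surface, if the arm or the gripper's body presses on something with over 40 N, if the wrist force passes 120 N, or if a joint passes its speed limit or range.

ROBOT

A 6-joint arm with a two-finger parallel gripper is mounted at the origin on the work surface. World frame = base frame: x ahead of the robot, y to its left, z up, the work surface at z = 0. Lengths are in mm, angles in rad, forces in N, time in s.
With the tool pointing down it reaches from about 350 to 850 mm from the base axis. Payload 8.1 kg.
Tool frame: the origin (TCP) lies between the finger pads; the fingertips stand 25 mm ahead of it and the grasp point (between the pads) lies 6 mm ahead of it; z points along the fingers, y is the direction in which the jaws open and shut (so a half turn about z gives the same grasp; the last joint's range is limited). The gripper opens to 93 mm and grips with 3 to 60 N. Pads are 15 mm wide; open, the fingers measure 128 mm over their backs; the gripper's body (75 mm by 188 mm) begins 65 mm behind the grasp point.
Start: joints at [1.087, 0.13, 1.488, -0, 1.523, -0.085], TCP at [232.967, 552.93, 243.635] pointing down, gripper open.
Joint ranges: [-2.96, 2.96], [-0.89, 2.26], [0.02, 2.5], [-1.34, 4.48], [0, 2.73], [-2.66, 2.66]. Speed limits (rad/s): [2.39, 2.39, 2.79, 3.14, 3.14, 3.14].

INTERFACE

Orientations are given as a unit quaternion [x, y, z, w].
In Python, from rig import arm, get_image gives the robot as it stands.
- The arm moves only by the shell command python3 -m handwheel 'ROWS'. ROWS is JSON, one flat list of numbers, 5 for each row, row after row: the shift along the world's x, y, z in units of 40 mm (1.0 is 40 mm), then the turn about the world's z in units of 6 degrees (1.0 is 6 degrees), then the finger opening in mm, from 0 to 93. A call has 1 to 12 rows; each row is the pose to reach, as a shift and turn from the pose commanded when the call began; what a row does not reach only later rows make up. A row lasts 1/12 s, in which the tool goes at most 41.7 mm and 7.16 degrees, less where a joint would pass 70% of its speed; a pose out of reach is approached as far as the arm can. A call with a gripper value outside its range is refused whole. The fingers move at their own pace and stop on an object; the grip force is fixed at half the most. Time passes only in rows, so rows that repeat a pose let the fingers close. It gives the time, the measured TCP pose, the force and the opening at its end, in the units of the state.
- arm.sense(): the state, without advancing time (a new reading comes with each control period).
- get_image(name): name is "scene" or "top"; returns a dict with "color" (480x640x3 uint8, red, green, blue), "fx", "fy", "cx", "cy" (pixels), "D" ([k1, k2, p1, p2, k3] as OpenCV has them; the pictures are not rectified), "extrinsics" (4x4, takes a point from world to camera coordinates). Camera axes: x right, y up, looking along -z (the intrinsics and any distortion apply to the point x, -y, -z); pixel columns grow to the right and rows downward; lengths in mm; the calibration is good to about 2 mm. A picture is of the moment at which its call begins. There is no depth.
- arm.hand_in(): hands the job in, once; it reports no verdict.
The state is a dict: "time": time; "joint_pos": joint angles; "joint_vel": joint speeds; "effort": joint torques, N m; "tool_pos": TCP position; "tcp_rot": TCP orientation; "ft_force": force on the tool from outside, world axes, zero at the start; "moment": the same for the moment, N m; "grip_width": finger opening in mm.
Only numpy, scipy, OpenCV 4.12 (cv2) and the standard library are available. Lean on these libraries where they do the work, as an engineer would, in place of code of your own. Each camera call takes 0.05 s, during which the arm holds its last target.

## Working session

There is one attempt and no reset: what is moved stays moved. The work goes in short steps, Python scripts to look and compute and a shell command to move; the robot and the scene stay as the last step left them, time stands still between calls to the robot, and variables do not carry over. Pictures are saved under pics/ and viewed, and the job is handed in when it is done.

```bash
ls; mkdir -p pics; python3 - <<'E'
from rig import arm,get_image
import cv2
for n in("scene","top"):
    d=get_image(n); cv2.imwrite(f"pics/{n}0.png",d["color"][:,:,::-1]); print(n,d["fx"],d["fy"],d["cx"],d["cy"],d["D"]);print(d["extrinsics"])
s=arm.sense(); print(s["time"],s["tool_pos"],s["tcp_rot"],s["ft_force"],s["grip_width"])
E
```

```text
pics
scene 495.081037434 495.081037434 322.8142642040234 232.89857760048966 [-0.00942655  0.          0.          0.          0.        ]
[[-1.28190574e-01  9.91740125e-01  4.32457757e-03 -8.60028202e+01]
 [-5.49432630e-01 -7.46475634e-02  8.32196807e-01  2.08346667e+02]
 [ 8.25645785e-01  1.04303722e-01  5.54463499e-01 -1.87383819e+03]
 [ 0.00000000e+00  0.00000000e+00  0.00000000e+00  1.00000000e+00]]
top 568.4586468632511 568.4586468632511 339.00419041494683 245.53189557861523 [-0.18243825  0.          0.          0.          0.        ]
[[-3.00119577e-02 -9.99391068e-01 -1.77982023e-02  1.66354563e+02]
 [ 9.89047561e-01 -3.22663251e-02  1.44027102e-01 -5.19071638e+02]
 [-1.44513682e-01 -1.32807333e-02  9.89413674e-01 -1.38742523e+03]
 [ 0.00000000e+00  0.00000000e+00  0.00000000e+00  1.00000000e+00]]
0.1 [232.75904687 552.50051272 242.68252252] [ 1.98084124e-01  9.80184667e-01 -8.07354959e-04 -2.16356533e-04] [0.61627355 0.20305436 0.22327355] 92.78384752126642
```

View pics/scene0.png

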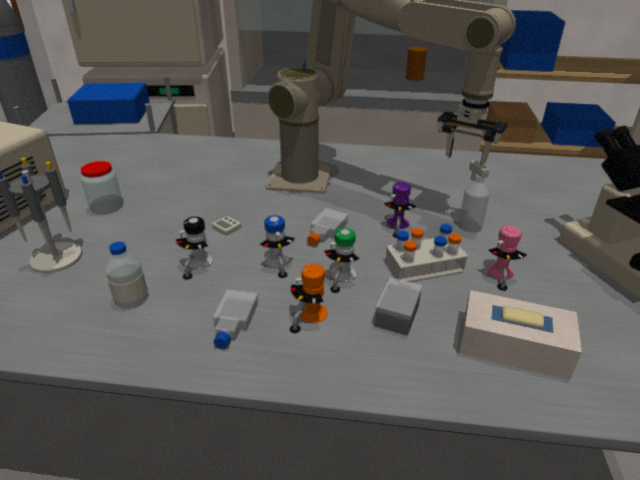

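View pics/top0.png

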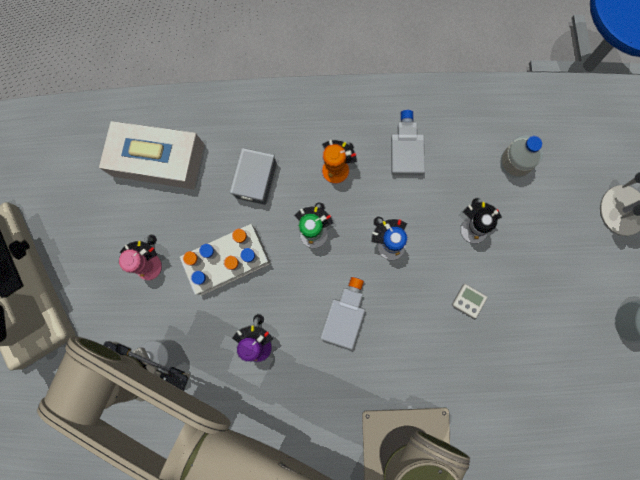

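Both views show the tap wheels. In the top view they are blue (395,238), green (311,225), black (485,220), and look-alikes orange (335,156), pink (133,260) and purple (252,348). By the description I want blue (395,238) and green (311,225). The other coloured items are bottle and flask caps and tube caps, which have no pointer plate. I'll check the choice in a close crop and measure.

```bash
cat > h.py <<'E'
import numpy as np,cv2
from rig import arm,get_image
def KD(d): return np.array([[d["fx"],0,d["cx"]],[0,d["fy"],d["cy"]],[0,0,1.]]),np.array(d["D"])
F=np.diag([1,-1,-1.])
def ray(d,uv):
    K,D=KD(d); p=cv2.undistortPoints(np.array([[uv]],float),K,D)[0,0]
    E=np.array(d["extrinsics"]); R=E[:3,:3];t=E[:3,3]
    return -R.T@t, R.T@F@np.array([p[0],p[1],1.])
def onz(d,uv,z):
    c,r=ray(d,uv); return c+r*(z-c[2])/r[2]
def proj(d,P):
    K,D=KD(d);E=np.array(d["extrinsics"]);q=(F@(E[:3,:3]@np.array(P,float).T+E[:3,3:4]))
    return cv2.projectPoints(q.T.copy(),np.zeros(3),np.zeros(3),K,D)[0][:,0]
def tri(d1,u1,d2,u2):
    c1,r1=ray(d1,u1);c2,r2=ray(d2,u2)
    s=np.linalg.lstsq(np.c_[r1,-r2],c2-c1,rcond=None)[0]
    a=c1+r1*s[0];b=c2+r2*s[1]; return (a+b)/2,np.linalg.norm(a-b)
E
python3 - <<'E'
from h import *
t=get_image("top");s=get_image("scene")
a=t["color"][185:275,270:450,::-1];b=s["color"][205:300,245:375,::-1]
cv2.imwrite("pics/c1.png",cv2.resize(a,(720,360),interpolation=cv2.INTER_CUBIC))
cv2.imwrite("pics/c2.png",cv2.resize(b,(780,570),interpolation=cv2.INTER_CUBIC))
for d,nm,boxes in((t,"top",{"blue":(370,210,415,265),"green":(290,195,335,250)}),(s,"scene",{"blue":(255,205,300,280),"green":(325,220,365,290)})):
    hsv=cv2.cvtColor(d["color"],cv2.COLOR_RGB2HSV)
    for c,(x0,y0,x1,y1) in boxes.items():
        lo,hi=((105,120,50),(125,255,255)) if c=="blue" else ((60,120,40),(85,255,255))
        m=cv2.inRange(hsv[y0:y1,x0:x1],lo,hi)
        cs,_=cv2.findContours(m,cv2.RETR_EXTERNAL,cv2.CHAIN_APPROX_NONE)
        k=max(cs,key=cv2.contourArea); bb=cv2.boundingRect(k); e=cv2.minEnclosingCircle(k)
        uv=(e[0][0]+x0,e[0][1]+y0); M=cv2.moments(k); ce=(M['m10']/M['m00']+x0,M['m01']/M['m00']+y0)
        print(nm,c,"bbox",bb[0]+x0,bb[1]+y0,bb[2:],"circ",np.round(uv,1),round(e[1],1),"cen",np.round(ce,1),"onz126",onz(d,ce,126).round(1),"onz141",onz(d,uv,141).round(1))
        
E
```

```text
top blue bbox 383 226 (24, 25) circ [394.8 238.2] 12.5 cen [394.7 238.5] onz126 [523.8  17.  126. ] onz141 [522.1  18.  141. ]
top green bbox 299 213 (24, 25) circ [310.  225.2] 12.2 cen [310.1 225.2] onz126 [562.3 215.9 126. ] onz141 [559.6 215.2 141. ]
scene blue bbox 265 216 (20, 17) circ [274.  223.7] 10.2 cen [274.  224.9] onz126 [527.6  18.4 126. ] onz141 [544.4  22.8 141. ]
scene green bbox 335 228 (20, 19) circ [344.5 236.7] 10.6 cen [344.5 236.8] onz126 [559.5 216.9 126. ] onz141 [581.  218.3 141. ]
```

View pics/c1.png

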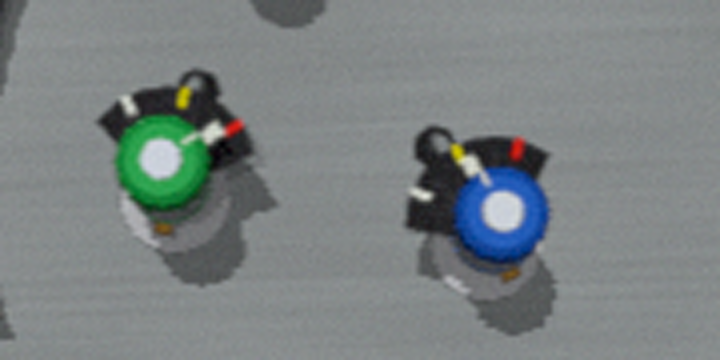

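View pics/c2.png

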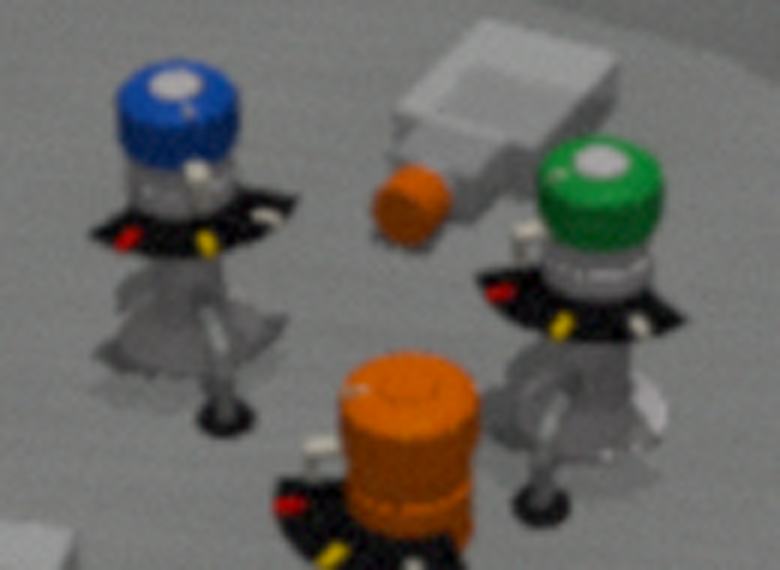

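```bash
python3 - <<'E'
from h import *
t=get_image("top");s=get_image("scene")
for c,ut,us,marks in(("blue",(395.75,237.75),(274.3,219.2),((399.3,222.3),(384.5,223.3),(375,233.7))),("green",(310.25,224.5),(345.2,232),((328.3,217.3),(315.8,209.5),(302,211.2)))):
    print(c,"tri cap",tri(t,ut,s,us),onz(t,ut,141).round(1))
    P=tri(t,ut,s,us)[0]
    for m in marks:
        q=onz(t,m,87); v=q-P; print("  mark",q.round(1),"r",np.hypot(v[0],v[1]).round(1),"ang",np.degrees(np.arctan2(v[1],v[0])).round(1))
E
```

```text
blue tri cap (array([522.73462192,  17.447761  , 141.76141458]), np.float64(3.261782868378139)) [523.2  15.8 141. ]
  mark [569.5   0.6  87. ] r 49.7 ang -19.8
  mark [568.2  36.9  87. ] r 49.4 ang 23.1
  mark [543.2  61.   87. ] r 48.2 ang 64.8
green tri cap (array([560.76558427, 216.37324804, 142.09359601]), np.float64(3.793978757667137)) [561.1 214.6 141. ]
  mark [587.6 173.4  87. ] r 50.6 ang -58.0
  mark [608.1 203.6  87. ] r 49.0 ang -15.2
  mark [605.  237.5  87. ] r 49.1 ang 25.6
```

```bash
python3 -m handwheel '[0,0,1,0,93, 1,-1.85,1.5,1,93, 2,-3.7,1.5,2,93, 3,-5.5,1.5,3,93, 4,-7.4,1.5,4,93, 5,-9.2,1.5,5,93, 6,-11.1,1.5,6,93, 7.25,-13.4,1.5,7.67,93, 7.25,-13.4,1.5,7.67,93, 7.25,-13.4,1.5,7.67,93, 7.25,-13.4,1.5,7.67,93, 7.25,-13.4,1.5,7.67,93]'
```

```text
time: 1.3
tool_pos: [447.8, 155.4, 302.6]
tcp_rot: [-0.201, 0.98, 0.0, 0.0]
ft_force: [0.9, 0.4, -0.3]
grip_width: 92.9
```

```bash
python3 -m handwheel '[0.5,-0.9,0,0,93, 1,-1.8,0,0,93, 1.5,-2.7,0,0,93, 1.8,-3.3,0,0,93, 1.8,-3.3,0,0,93, 1.8,-3.3,0,0,93, 1.8,-3.3,0,0,93]'
```

```text
time: 1.88
tool_pos: [519.1, 25.5, 302.2]
tcp_rot: [-0.201, 0.98, 0.0, -0.0]
ft_force: [0.3, 0.3, -0.7]
grip_width: 93.4
```

```bash
python3 -m handwheel '[0.1,-0.22,0,0,93, 0.1,-0.22,-0.9,0,93, 0.1,-0.22,-1.8,0,93, 0.1,-0.22,-2.7,0,93, 0.1,-0.22,-2.7,0,93, 0.1,-0.22,-2.7,0,93]'
python3 - <<'E'
from h import *
for n in("top","scene"):
    d=get_image(n)
    x,y=(340,180) if n=="top" else (200,130)
    cv2.imwrite(f"pics/{n}1.png",cv2.resize(d["color"][y:y+110,x:x+140,::-1],None,fx=5,fy=5,interpolation=cv2.INTER_CUBIC))
E
```

```text
time: 2.38
tool_pos: [521.6, 17.2, 192.8]
tcp_rot: [-0.202, 0.979, 0.001, -0.002]
ft_force: [0.7, -0.3, 1.8]
grip_width: 93.1
```

View pics/top1.png

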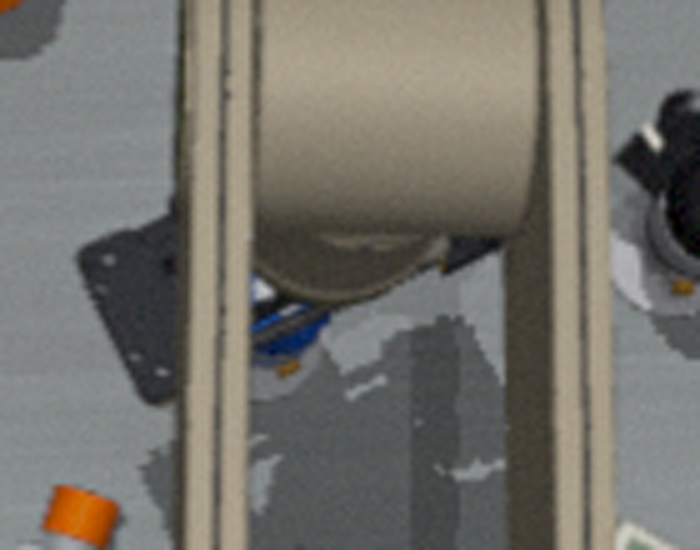

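View pics/scene1.png

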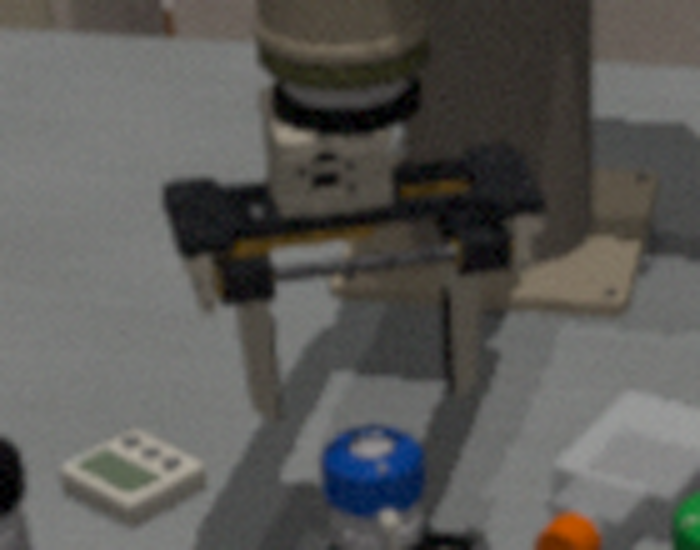

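```bash
python3 - <<'E'
from h import *
s=get_image("scene")
a=np.radians(113.2); j=np.array([np.cos(a),np.sin(a),0])
P=np.array([521.6,17.2,168.])
print(proj(s,[P,P+50*j,P-50*j,[523,16.5,141],[523,16.5,126]]).round(1))
E
```

```text
[[273.2 210.8]
 [291.1 208.3]
 [255.  213.3]
 [273.4 219.4]
 [273.6 224. ]]
```

The scene view shows fingertips at (253,213) and (293,209), with the midpoint at x=273. The wheel cap is at (274,219), so the grip is centred to within about 1 px, and the top view is hidden by the arm. Next I descend, then close.

```bash
python3 -m handwheel '[0.03,0,-0.6,0,93, 0.03,0,-1.2,0,93, 0.03,0,-1.37,0,93, 0.03,0,-1.37,0,93, 0.03,0,-1.37,0,93, 0.03,0,-1.37,0,93]'
python3 -m handwheel '[0,0,0,0,70, 0,0,0,0,66, 0,0,0,0,62, 0,0,0,0,60]'
```

```text
time: 3.03
tool_pos: [525.9, 16.4, 141.9]
tcp_rot: [-0.201, 0.98, -0.0, 0.002]
ft_force: [0.5, 0.7, 0.3]
grip_width: 92.5
time: 3.37
tool_pos: [524.8, 16.4, 140.0]
tcp_rot: [-0.201, 0.98, -0.0, 0.0]
ft_force: [0.4, 0.2, 0.8]
grip_width: 70.7
```

```bash
python3 -m handwheel '[0,0,0,0,60, 0,0,0,0,60, 0,0,0,0,60, 0,0,0,0,60]'; python3 -m handwheel '[0,0,0,0,56, 0,0,0,0,54, 0,0,0,0,50, 0,0,0,0,50]'
```

```text
time: 3.7
tool_pos: [524.1, 17.3, 139.4]
tcp_rot: [-0.201, 0.98, 0.001, -0.0]
ft_force: [-2.8, 3.8, 2.9]
grip_width: 60.5
time: 4.03
tool_pos: [523.4, 19.0, 139.0]
tcp_rot: [-0.201, 0.98, 0.002, -0.001]
ft_force: [-4.4, 13.1, 2.7]
grip_width: 56.0
```

```bash
python3 -m handwheel '[-0.02,0.05,0,0,50, -0.02,0.05,0,0,50, -0.02,0.05,0,0,50]'; python3 -c "
from rig import arm
s=arm.sense();print(s['ft_force'],s['moment'],s['tool_pos'])"
```

```text
time: 4.28
tool_pos: [523.3, 19.3, 139.4]
tcp_rot: [-0.201, 0.98, 0.001, -0.0]
ft_force: [-2.5, 6.5, 1.6]
grip_width: 55.6
[-2.54585476  6.48217336  1.63456454] [ 1.10184463  0.54891866 -0.06654302] [523.2854807   19.25574162 139.37178119]
```

```bash
python3 -m handwheel '[-0.02,0.05,0,0,50, -0.02,0.05,-0.05,0,50, -0.02,0.05,-0.1,0,50, -0.02,0.05,-0.1,0,50, -0.02,0.05,-0.1,0,50]'; python3 -c "
from rig import arm
s=arm.sense();print(s['ft_force'],s['moment'],s['tool_pos'])"
```

```text
time: 4.7
tool_pos: [523.3, 19.5, 135.8]
tcp_rot: [-0.201, 0.98, -0.001, 0.0]
ft_force: [-1.0, -5.4, 4.1]
grip_width: 55.5
[-1.02367434 -5.42411713  4.13745056] [-1.02095499  0.17142064 -0.01220115] [523.25969533  19.5118172  135.79712558]
```

```bash
python3 -m handwheel '[0,-0.02,-0.03,0,50, 0,-0.02,-0.05,0,50, 0,-0.02,-0.05,0,50]'; python3 -m handwheel '[0,0,-0.02,0,50, 0,0,-0.04,0,50, 0,0,-0.04,0,50]'
```

```text
time: 4.95
tool_pos: [523.3, 19.4, 133.9]
tcp_rot: [-0.201, 0.98, -0.0, 0.0]
ft_force: [-2.3, -3.4, 6.2]
grip_width: 55.7
time: 5.2
tool_pos: [523.3, 19.4, 132.5]
tcp_rot: [-0.201, 0.98, -0.0, 0.0]
ft_force: [-1.9, -1.8, 6.3]
grip_width: 55.5
```

```bash
python3 -m handwheel '[0,0,-0.02,0,50, 0,0,-0.02,0,50, 0,0,-0.02,0,50]'; python3 -m handwheel '[0,0,-0.02,0,50, 0,0,-0.02,0,50, 0,0,-0.02,0,50]'
```

```text
time: 5.45
tool_pos: [523.3, 19.4, 132.2]
tcp_rot: [-0.201, 0.98, -0.0, 0.0]
ft_force: [-5.1, -3.1, 10.7]
grip_width: 55.7
time: 5.7
tool_pos: [523.4, 19.5, 132.0]
tcp_rot: [-0.201, 0.98, -0.0, 0.001]
ft_force: [-6.1, -2.1, 15.1]
grip_width: 55.4
```

```bash
python3 -m handwheel '[-0.03,-0.01,0.005,-0.2,50, -0.03,-0.01,0.005,-0.4,50, -0.03,-0.01,0.005,-0.5,50, -0.03,-0.01,0.005,-0.5,50]';  python3 -c "
from rig import arm
s=arm.sense();print(s['ft_force'],s['moment'],s['tool_pos'])"
```

```text
time: 6.03
tool_pos: [523.2, 19.3, 132.3]
tcp_rot: [-0.175, 0.985, -0.0, 0.002]
ft_force: [-0.9, 0.3, 10.0]
grip_width: 55.6
[-0.85868785  0.27491359 10.03860897] [-0.03344048  0.15126671  0.09678756] [523.18580022  19.34724772 132.25860866]
```

```bash
python3 -m handwheel '[0,0,-0.015,0,50, 0,0,-0.015,-0.5,50, 0,0,-0.015,-1,50, 0,0,-0.015,-1.5,50, 0,0,-0.015,-2,50, 0,0,-0.015,-2,50]';  python3 -c "
from rig import arm
s=arm.sense();print(s['ft_force'],s['moment'],s['tool_pos'])"
```

```text
time: 6.53
tool_pos: [523.2, 19.3, 132.1]
tcp_rot: [-0.07, 0.998, -0.0, 0.002]
ft_force: [-2.5, -1.0, 13.5]
grip_width: 55.5
[-2.49349971 -0.98853289 13.53326734] [-0.11260008  0.45446691 -0.11279342] [523.23451865  19.30654572 132.06088064]
```

```bash
python3 -m handwheel '[0,0,0,-0.5,50, 0,0,0,-1,50, 0,0,0,-1.5,50, 0,0,0,-2,50, 0,0,0,-2.5,50, 0,0,0,-3,50, 0,0,0,-3.5,50, 0,0,0,-3.5,50]';  python3 - <<'E'
from h import *
s=arm.sense();print(s['ft_force'],s['moment'],s['tool_pos'],s['tcp_rot'])
d=get_image("scene")
cv2.imwrite("pics/s2.png",cv2.resize(d["color"][190:270,230:330,::-1],None,fx=7,fy=7,interpolation=cv2.INTER_CUBIC))
E
```

```text
time: 7.2
tool_pos: [523.2, 19.2, 132.0]
tcp_rot: [0.113, 0.994, 0.0, 0.002]
ft_force: [-1.2, -0.7, 13.7]
grip_width: 55.6
[-1.17892223 -0.73781569 13.68919471] [-0.24194757  0.47973485 -0.09364259] [523.19891486  19.20331394 132.04192432] [1.13415979e-01 9.93545947e-01 2.13833835e-04 1.79471277e-03]
```

View pics/s2.png

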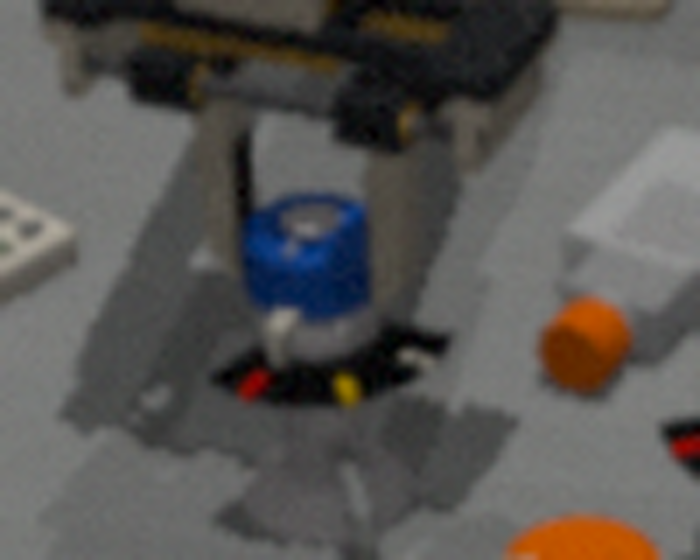

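The pointer's tooth is at crop (277,358) and the red mark at (255,383), so it is close to the red mark and following the turn. I'll compute the remaining angle.

```bash
python3 - <<'E'
from h import *
s=get_image("scene")
for ax in((523.3,19.3),(523.2,17.5)):
  for a in (-22,-20,-17,-13,-10,-6):
    r=np.radians(a);c=np.array([np.cos(r),np.sin(r)])
    p=proj(s,[np.r_[np.array(ax)+42*c,92.],np.r_[np.array(ax)+49*c,87.]]);print(ax,a,((p-[230,190])*7).round(0).tolist())
E
```

```text
(523.3, 19.3) -22 [[256.0, 362.0], [247.0, 382.0]]
(523.3, 19.3) -20 [[260.0, 363.0], [251.0, 383.0]]
(523.3, 19.3) -17 [[264.0, 365.0], [256.0, 384.0]]
(523.3, 19.3) -13 [[271.0, 366.0], [264.0, 386.0]]
(523.3, 19.3) -10 [[276.0, 367.0], [270.0, 388.0]]
(523.3, 19.3) -6 [[283.0, 369.0], [278.0, 389.0]]
(523.2, 17.5) -22 [[252.0, 362.0], [243.0, 381.0]]
(523.2, 17.5) -20 [[255.0, 363.0], [246.0, 382.0]]
(523.2, 17.5) -17 [[260.0, 364.0], [252.0, 384.0]]
(523.2, 17.5) -13 [[267.0, 366.0], [260.0, 386.0]]
(523.2, 17.5) -10 [[272.0, 367.0], [266.0, 387.0]]
(523.2, 17.5) -6 [[279.0, 368.0], [274.0, 388.0]]
```

```bash
python3 -m handwheel '[0,0,0,-0.5,50, 0,0,0,-1,50, 0,0,0,-1.15,50, 0,0,0,-1.15,50, 0,0,0,-1.15,50]'; python3 -m handwheel '[0,0,0.05,0,50, 0,0,0.1,0,50, 0,0,0.15,0,50, 0,0,0.15,0,50]'
```

```text
time: 7.72
tool_pos: [523.2, 19.2, 132.1]
tcp_rot: [0.171, 0.985, 0.0, 0.002]
ft_force: [-2.5, -0.9, 13.1]
grip_width: 55.3
time: 8.05
tool_pos: [523.0, 19.2, 137.1]
tcp_rot: [0.171, 0.985, 0.0, 0.002]
ft_force: [4.5, -1.6, 4.1]
grip_width: 55.7
```

```bash
python3 -m handwheel '[-0.01,0,0.03,0,50, -0.01,0,0.06,0,50, -0.01,0,0.06,0,50, -0.01,0,0.06,0,50]';python3 -c "
from rig import arm
s=arm.sense();print(s['ft_force'],s['moment'],s['tool_pos'])"
```

```text
time: 8.38
tool_pos: [523.0, 19.2, 139.1]
tcp_rot: [0.171, 0.985, 0.0, 0.002]
ft_force: [7.5, -1.3, 2.2]
grip_width: 55.3
[ 7.53885415 -1.2645972   2.1739012 ] [-0.19614023 -1.35895155 -0.01124087] [522.99099262  19.19811352 139.09727171]
```

```bash
python3 -m handwheel '[0,0,0,0,65, 0,0,0,0,80, 0,0,0,0,93, 0,0,0,0,93, 0,0,0,0,93, 0,0,0.5,0,93, 0,0,1.3,0,93, 0,0,2,0,93, 0,0,2.5,0,93, 0,0,2.5,0,93]'; python3 - <<'E'
from h import *
d=get_image("scene")
cv2.imwrite("pics/s3.png",cv2.resize(d["color"][190:270,230:330,::-1],None,fx=7,fy=7,interpolation=cv2.INTER_CUBIC))
E
```

```text
time: 9.22
tool_pos: [523.6, 19.2, 243.8]
tcp_rot: [0.171, 0.985, 0.0, 0.004]
ft_force: [0.8, -1.0, 1.7]
grip_width: 92.7
```

View pics/s3.png

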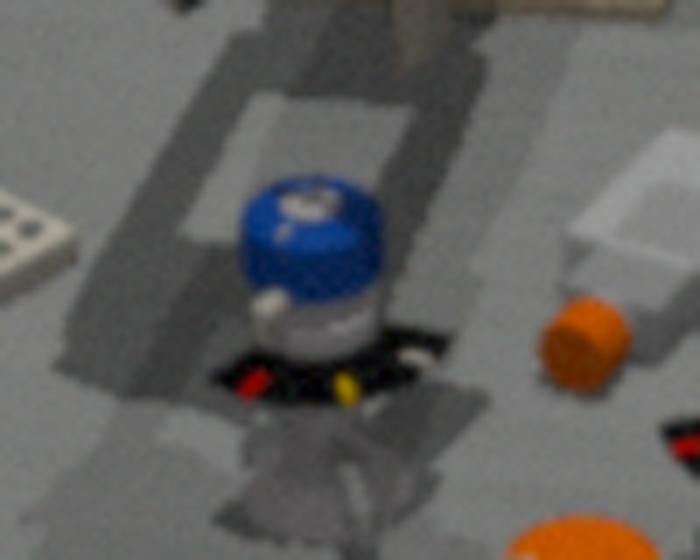

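Blue is shut: the pointer at crop (268,315) stands over the red mark (253,383), and the cap is back at its starting height (308,203). Next is green.

```bash
python3 -m handwheel '[0.15,0.8,0,-1,93, 0.3,1.6,0,-2,93, 0.45,2.4,0,-3,93, 0.6,3.2,0,-4,93, 0.75,4,0,-5,93, 0.93,4.95,0,-6,93, 0.93,4.95,0,-6.4,93, 0.93,4.95,0,-6.4,93, 0.93,4.95,-0.7,-6.4,93, 0.93,4.95,-1.3,-6.4,93, 0.93,4.95,-1.3,-6.4,93, 0.93,4.95,-1.3,-6.4,93]'; python3 - <<'E'
from h import *
d=get_image("scene")
cv2.imwrite("pics/s4.png",cv2.resize(d["color"][180:280,285:410,::-1],None,fx=6,fy=6,interpolation=cv2.INTER_CUBIC))
s=arm.sense();print(s["tool_pos"],s["tcp_rot"])
hsv=cv2.cvtColor(d["color"],cv2.COLOR_RGB2HSV)[205:280,255:300]
print(cv2.boundingRect(cv2.inRange(hsv,(105,120,50),(125,255,255))))
a=np.radians(32);j=np.array([np.cos(a),np.sin(a),0]);P=s["tool_pos"]-[0,0,25]
print(((proj(d,[P,P+50*j,P-50*j])-[285,180])*6).round())
E
```

```text
time: 10.27
tool_pos: [556.8, 215.8, 183.9]
tcp_rot: [0.486, 0.874, -0.002, -0.002]
ft_force: [-0.1, -0.8, 0.5]
grip_width: 93.3
[558.03173212 216.26775645 186.02274334] [ 4.85759029e-01  8.74092293e-01 -7.13957022e-04 -5.64652841e-04]
(10, 11, 20, 17)
[[358. 273.]
 [411. 331.]
 [309. 218.]]
```

View pics/s4.png

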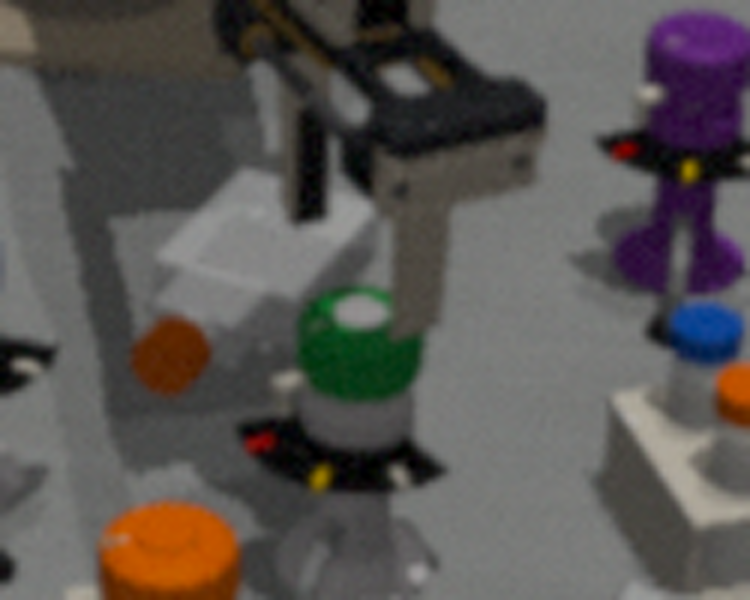

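Blue's cap bounding box is unchanged from the start, so it is fully up. The fingers straddle the green wheel, with tips at (307,215) and (415,330), and the pointer at (287,383) clear of both. Next I descend and close.

```bash
python3 -m handwheel '[0,0,-0.5,0,93, 0,0,-1,0,93, 0,0,-1.15,0,93, 0,0,-1.15,0,93, 0,0,-1.15,0,80, 0,0,-1.15,0,70, 0,0,-1.15,0,66, 0,0,-1.15,0,62, 0,0,-1.15,0,60, 0,0,-1.15,0,60]'
```

```text
time: 11.15
tool_pos: [558.7, 217.3, 140.8]
tcp_rot: [0.486, 0.874, 0.0, 0.0]
ft_force: [0.9, -0.1, -0.7]
grip_width: 61.1
```

```bash
python3 -m handwheel '[0.03,0,0,0,60, 0.03,0,0,0,58, 0.03,0,0,0,58, 0.03,0,0,0,58]'; python3 -m handwheel '[0,0,0,0,56, 0,0,0,0,54, 0,0,0,0,50, 0,0,0,0,50]'
```

```text
time: 11.48
tool_pos: [559.9, 217.3, 140.3]
tcp_rot: [0.486, 0.874, 0.0, 0.0]
ft_force: [1.7, -0.0, -1.1]
grip_width: 58.4
time: 11.82
tool_pos: [560.7, 217.8, 140.6]
tcp_rot: [0.486, 0.874, 0.001, 0.001]
ft_force: [6.3, 3.2, -2.8]
grip_width: 55.9
```

```bash
python3 -m handwheel '[0.03,0.02,0,0,50, 0.03,0.02,0,0,50, 0.03,0.02,-0.05,0,50, 0.03,0.02,-0.05,0,50]'; python3 -m handwheel '[0,0,-0.03,0,50, 0,0,-0.05,0,50, 0,0,-0.05,0,50]'; python3 -m handwheel '[0,0,-0.025,0,50, 0,0,-0.025,0,50, 0,0,-0.025,0,50]'
```

```text
time: 12.15
tool_pos: [560.8, 217.9, 138.2]
tcp_rot: [0.486, 0.874, -0.0, -0.0]
ft_force: [-0.4, -0.7, 3.9]
grip_width: 55.7
time: 12.4
tool_pos: [560.8, 217.9, 136.3]
tcp_rot: [0.486, 0.874, -0.0, -0.0]
ft_force: [-0.9, -1.2, 4.0]
grip_width: 55.1
time: 12.65
tool_pos: [560.8, 217.9, 135.4]
tcp_rot: [0.486, 0.874, -0.0, -0.0]
ft_force: [-2.2, -1.4, 5.7]
grip_width: 55.6
```

```bash
for i in 1 ; do python3 -m handwheel '[0,0,-0.025,0,50, 0,0,-0.025,0,50, 0,0,-0.025,0,50]'; done; python3 -m handwheel '[0,0,-0.02,0,50, 0,0,-0.02,0,50, 0,0,-0.02,0,50]'
```

```text
time: 12.9
tool_pos: [560.8, 217.9, 134.5]
tcp_rot: [0.486, 0.874, -0.0, 0.0]
ft_force: [-1.6, -2.5, 5.3]
grip_width: 55.5
time: 13.15
tool_pos: [560.8, 217.9, 134.1]
tcp_rot: [0.486, 0.874, -0.0, 0.0]
ft_force: [-3.2, -2.6, 8.0]
grip_width: 55.4
```

```bash
python3 -m handwheel '[0,0,-0.02,0,50, 0,0,-0.02,0,50, 0,0,-0.02,0,50]'
```

```text
time: 13.4
tool_pos: [560.9, 217.9, 133.8]
tcp_rot: [0.486, 0.874, -0.0, 0.0]
ft_force: [-5.7, -2.6, 12.3]
grip_width: 55.2
```

```bash
python3 -m handwheel '[-0.03,-0.01,-0.008,0.0,50, -0.03,-0.01,-0.008,0.2,50, -0.03,-0.01,-0.008,0.4,50, -0.03,-0.01,-0.008,0.5,50, -0.03,-0.01,-0.008,0.5,50]';  python3 -c "
from rig import arm
s=arm.sense();print(s['ft_force'],s['moment'],s['tool_pos'])"
```

```text
time: 13.82
tool_pos: [560.8, 217.9, 134.0]
tcp_rot: [0.462, 0.887, 0.001, 0.001]
ft_force: [-0.9, -2.5, 9.9]
grip_width: 55.6
[-0.92001351 -2.53016362  9.85495069] [-0.426114    0.36786034 -0.04310755] [560.77290691 217.89678607 133.97943896]
```

```bash
python3 -m handwheel '[0,0,-0.018,0,50, 0,0,-0.018,0.5,50, 0,0,-0.018,1,50, 0,0,-0.018,1.5,50, 0,0,-0.018,2,50, 0,0,-0.018,2,50]';  python3 -c "
from rig import arm
s=arm.sense();print(s['ft_force'],s['moment'],s['tool_pos'])"
```

```text
time: 14.32
tool_pos: [560.9, 217.9, 133.7]
tcp_rot: [0.366, 0.931, 0.001, 0.001]
ft_force: [-3.6, -2.5, 13.1]
grip_width: 55.6
[-3.606972   -2.48538979 13.13444091] [-0.52522291  0.67188981  0.05614317] [560.85324925 217.91273534 133.74899507]
```

```bash
python3 -m handwheel '[0,0,0,0.5,50, 0,0,0,1,50, 0,0,0,1.5,50, 0,0,0,2,50, 0,0,0,2.5,50, 0,0,0,3,50, 0,0,0,3.5,50, 0,0,0,3.5,50]';  python3 - <<'E'
from h import *
s=arm.sense();print(s['ft_force'],s['moment'],s['tool_pos'],s['tcp_rot'])
d=get_image("scene")
cv2.imwrite("pics/s5.png",cv2.resize(d["color"][200:280,300:400,::-1],None,fx=7,fy=7,interpolation=cv2.INTER_CUBIC))
E
```

```text
time: 14.98
tool_pos: [561.0, 218.0, 133.8]
tcp_rot: [0.19, 0.982, 0.001, 0.002]
ft_force: [-2.4, -1.3, 12.8]
grip_width: 55.4
[-2.43488122 -1.30376538 12.84790057] [-0.50671369  0.49004746  0.03807061] [560.96271587 218.01864169 133.77468421] [1.90258614e-01 9.81732502e-01 7.74575281e-04 1.53409944e-03]
```

View pics/s5.png

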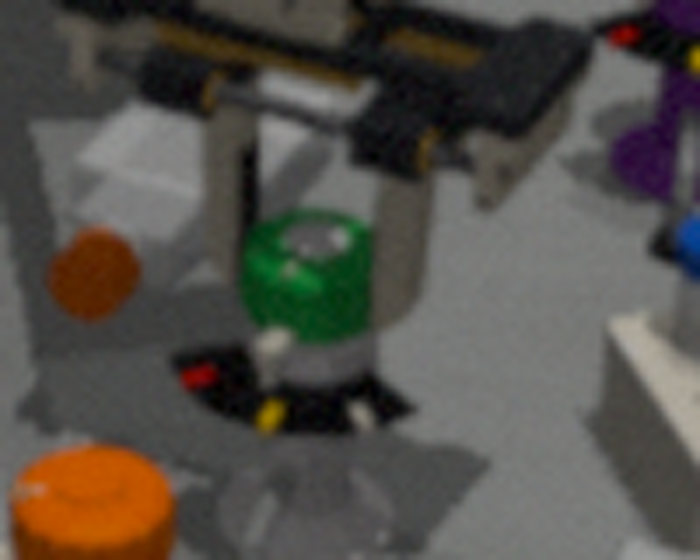

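```bash
python3 - <<'E'
from h import *
s=get_image("scene")
ax=(561,218)
for a in (-26,-23,-20,-17,-14,-11):
    r=np.radians(a);c=np.array([np.cos(r),np.sin(r)])
    p=proj(s,[np.r_[np.array(ax)+42*c,93.],np.r_[np.array(ax)+42*c,110.],np.r_[np.array(ax)+49*c,87.]]);print(a,((p-[300,200])*7).round(0).tolist())
E
```

```text
-26 [[254.0, 384.0], [255.0, 348.0], [244.0, 406.0]]
-23 [[259.0, 386.0], [260.0, 350.0], [250.0, 409.0]]
-20 [[264.0, 388.0], [265.0, 351.0], [256.0, 411.0]]
-17 [[270.0, 389.0], [271.0, 353.0], [262.0, 412.0]]
-14 [[275.0, 391.0], [276.0, 354.0], [268.0, 414.0]]
-11 [[281.0, 392.0], [282.0, 355.0], [275.0, 415.0]]
```

```bash
python3 -m handwheel '[0,0,0,0.5,50, 0,0,0,1,50, 0,0,0,1.15,50, 0,0,0,1.15,50, 0,0,0,1.15,50]'
```

```text
time: 15.5
tool_pos: [561.0, 218.0, 133.8]
tcp_rot: [0.132, 0.991, 0.001, 0.002]
ft_force: [-1.6, -1.3, 12.7]
grip_width: 55.5
```

```bash
python3 -m handwheel '[0,0,0.04,0,50, 0,0,0.08,0,50, 0,0,0.12,0,50, 0,0,0.12,0,50]'; python3 -m handwheel '[0,0,0.03,0,50, 0,0,0.06,0,50, 0,0,0.08,0,50, 0,0,0.08,0,50]'
```

```text
time: 15.83
tool_pos: [560.9, 218.0, 137.5]
tcp_rot: [0.132, 0.991, 0.001, 0.001]
ft_force: [4.0, 0.7, 4.1]
grip_width: 55.6
time: 16.17
tool_pos: [560.8, 218.0, 140.2]
tcp_rot: [0.133, 0.991, 0.001, 0.001]
ft_force: [6.9, 0.2, 1.5]
grip_width: 55.6
```

Fully up: the TCP is back at 140.2 with almost no force left. I'll release and retreat.

```bash
python3 -m handwheel '[0,0,0.01,0,65, 0,0,0.01,0,80, 0,0,0.01,0,93, 0,0,0.01,0,93, 0,0,0.01,0,93, 0,0,0.5,0,93, 0,0,1.3,0,93, 0,0,2,0,93, 0,0,2.8,0,93, 0,0,3,0,93, 0,0,3,0,93]';python3 -m handwheel '[0,1,0,0,93, -0.5,2,0,0,93, -1,3,0,0,93, -1.5,3.9,0,0,93, -1.5,3.9,0,0,93, -1.5,3.9,0,0,93, -1.5,3.9,0,0,93, -1.5,3.9,0,0,93]'; python3 - <<'E'
from h import *
d=get_image("scene");t=get_image("top")
a=cv2.resize(d["color"][200:290,245:375,::-1],(780,540),interpolation=cv2.INTER_CUBIC);cv2.imwrite("pics/s6.png",a)
cv2.imwrite("pics/t6.png",cv2.resize(t["color"][185:275,270:450,::-1],(720,360),interpolation=cv2.INTER_CUBIC))
h=cv2.cvtColor(d["color"],cv2.COLOR_RGB2HSV)
print(cv2.boundingRect(cv2.inRange(h[205:280,255:300],(105,120,50),(125,255,255))),cv2.boundingRect(cv2.inRange(h[220:290,325:365],(60,120,40),(85,255,255))))
E
```

```text
time: 17.08
tool_pos: [561.4, 218.2, 263.6]
tcp_rot: [0.133, 0.991, 0.001, 0.003]
ft_force: [0.3, 0.2, -0.2]
grip_width: 93.4
time: 17.75
tool_pos: [500.1, 372.3, 258.4]
tcp_rot: [0.133, 0.991, -0.001, -0.0]
ft_force: [-0.1, 0.2, 0.1]
grip_width: 93.4
(10, 11, 19, 17) (10, 8, 21, 19)
```

View pics/s6.png

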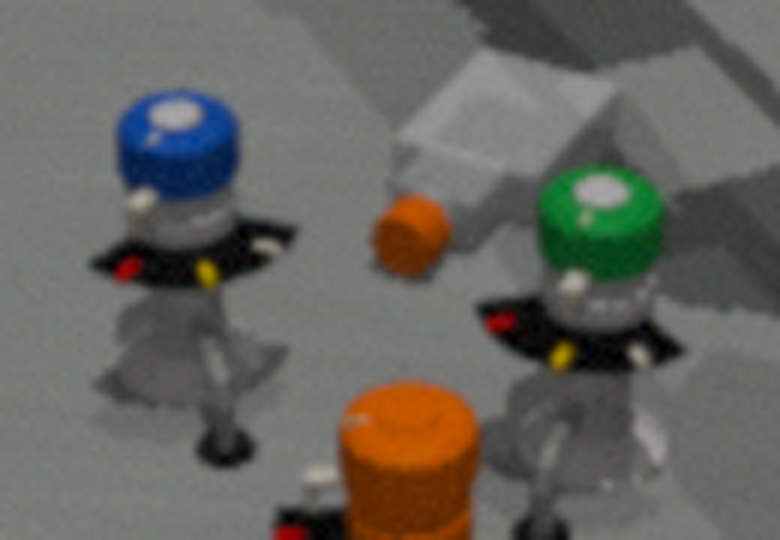

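View pics/t6.png

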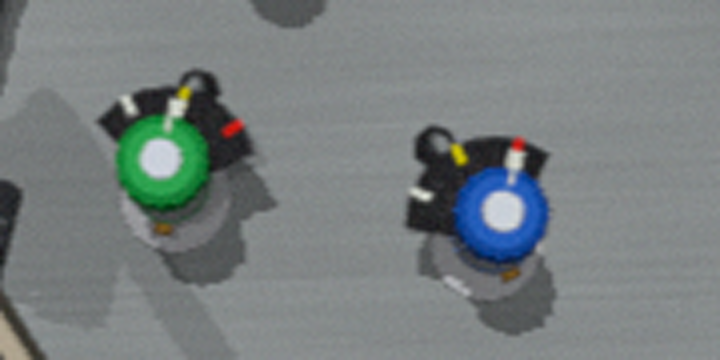

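Top view: the blue pointer (515,158) is at the red mark (518,146), and the green pointer (177,107) is at the yellow mark (184,94). Both caps are back at their starting heights and the arm is clear, so I'm handing in.

```bash
python3 -c "
from rig import arm
print(arm.hand_in())"
```

```text
the job is handed in; nothing more can be done
None
```

The job is handed in with the blue tap shut and the green tap at half flow. I gripped each wheel and pressed until it met its seat, 7–8 mm down. I turned it 43° under about 10–14 N, let it rise fully into its notch, then released it. On blue the push touched about 15 N just before the turn.

**Last checks:**
- **Pointers:** the top view shows the blue pointer at its red mark and the green pointer at its yellow mark.
- **Wheel height:** in the scene view both caps are back at their starting height to within a pixel, about 3 mm, so the image alone cannot prove the 1.5 mm limit. The TCP height was also back at its pre-press value with only about 2 N left, which agrees with fully risen.
- **Arm and time:** the arm stands clear with the gripper open and no force at the wrist. The clock read about 18 s.
- **Other items:** I did not touch the black tap or the bench items, but I did not re-measure their positions.

**Disagreement:** the camera estimate of the wheel axes was 2–3 mm off in y from where the grip settled. I corrected this by easing the sideways force before pressing.

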